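# Clamp the spice grinder, fit its twist lid and hold it at pulse

### The arm

A 6-joint arm with a two-finger parallel gripper is mounted at the origin on the work surface; the furniture and walls round the work are solid. World frame = base frame: x ahead of the robot, y to its left, z up, the work surface at z = 0. Lengths are in m, angles in degrees, forces in N, time in s.
With the tool pointing down it reaches from about 0.35 to 0.875 m from the base axis. Payload 4.2 kg.
Tool frame: the origin (TCP) lies at the very end of the fingers, on their centre line; the grasp point (between the pads) lies 19 mm behind it; z points along the fingers, y is the line along which they close (so a half turn about z gives the same grasp; the last joint's range is limited). The gripper opens to 87 mm and grips with 3 to 60 N. Pads are 19 mm wide; open, the fingers measure 117 mm over their backs; the gripper's body (75 mm by 190 mm) begins 51 mm behind the grasp point.
Start: joints at [79.847, 22.042, 0.453, 0, -68.411, -14.817], TCP at [0.264, 0.567, 0.198] pointing down, gripper open.
Joint ranges: [-179.83, 179.83], [-69.29, 118.12], [-61.27, 80.66], [-181.25, 117.63], [-171.15, -9.14], [-177.46, 177.46]. Speed limits (degrees/s): [159.86, 159.86, 180, 180, 180, 180].

### API

Orientations are given as a 3x3 rotation matrix whose columns are the frame's x, y, z axes.
In Python, from station import * gives the robot as it stands.
- The arm moves only by the shell command python3 -m pendant 'ROWS'. ROWS is JSON, a list of rows, each an object of numbers: "x", "y", "z": the shift along the world's x, y, z normalised to -1 to 1, where 1 is 250 mm; "rx", "ry", "rz": the turn, a rotation vector about the world's x, y, z normalised to -1 to 1, where 1 is 180 degrees; "claw": the opening, from 0 (shut) to 1 (fully open). A call has exactly 8 rows; each row is the pose to reach, as a shift and turn from the pose commanded when the call began, turning the shorter way round; what a row does not reach only later rows make up. A row lasts 1/8 s, in which the tool goes at most 62.5 mm and 10.7 degrees, less where a joint would pass 70% of its speed; a pose out of reach is approached as far as the arm can. A call with a number of a shift or a turn outside -1 to 1 is refused whole. A call with a gripper value outside its range is refused whole. The fingers move at their own pace and stop on an object; the grip force is fixed at half the most. Time passes only in rows, so rows that repeat a pose let the fingers close, or fill a call up. It gives the time, the measured TCP pose, the force, the opening and the grip force at its end, in the units of the state.
- sense(): the state, without advancing time (a new reading comes with each control period).
- capture(name): name is "side" or "top"; returns a dict with "color" (480x640x3 uint8, red, green, blue), "mtx" (3x3 intrinsics, pixels), "world_to_cam" (4x4, takes a point from world to camera coordinates). Camera axes: x right, y up, looking along -z (the intrinsics and any distortion apply to the point x, -y, -z); pixel columns grow to the right and rows downward; lengths in m; the calibration is good to about 2 mm. A picture is of the moment at which its call begins. There is no depth.
- finish_job(): hands the job in; it is judged then, once.
Trained networks look in a picture, given as the dict that the camera call returned (one of the last four; its "shot" number tells which), for a name from the list of things; names that differ only in an ending like _2 or _b are one class to them, and where a whole thing is asked for, a point or a joint stands for the part that bears it (a point fixed in the world has none). Each returns a list of dicts, best first, with "conf" (0 to 1); they miss things now and then, are a little off and sometimes report something else, mostly with a low value. They report only what shows in the picture. A call takes as long as a camera call. They do not tell look-alikes from the thing itself.
- search_frame(picture, label): "centre" ([column, row] in pixels, amid what is visible of it).
- regions_of(picture, label): "region" (480x640 bool, what is visible of it) and "centre" ([column, row] in pixels, amid what is visible of it).
The state is a dict: "time_s": time; "joints": joint angles; "joint_velocities": joint speeds; "effort": joint torques, N m; "tcp_pos": TCP position; "ee_rot": TCP orientation; "wrist_force": force on the tool from outside, world axes, zero at the start; "moment": the same for the moment, N m; "gripper_width": opening from 0.0 (shut) to 1.0 (fully open); "gripper_force": force on a finger pad.
Only numpy, scipy, OpenCV 4.12 (cv2) and the standard library are available. Lean on these libraries where they do the work, as an engineer would, in place of code of your own. Each camera call takes 0.05 s, during which the arm holds its last target. There are 200 camera calls.

### The job

Get the spice grinder pulsing: first press its suction-clamp lever down until it stays down by itself (the lid is interlocked and will not turn before that), then take the bayonet lid from the chopping board, drop its two tabs into the slots of the collar until the lid sits flat, and twist it clockwise, seen from above, about half way to its lock - never as far as the lock click, because locked it would run on unattended. The lid is sprung and turns back when let go, so finish still gripping it there, steady and seated; leave the other things where they stand.

Things in the scene. Friction and masses are not known exactly. Their poses are not given: they have to be found in the camera images.
- collar (a point): Centre of the mouth (73 mm wide) of the steel and black spice grinder, on the black collar's top face, 105 mm above the worktop, outer radius 51 mm. Axes fixed in the grinder: z up, clamp lever towards -x, lid slots at +y and -y, each 16 mm wide and reaching 44 mm from the axis. The lid's flange rests on this face. The grinder stands fast.
- lever (a joint): Suction-clamp lever, rad: 0 = up (sprung, arm 0.6 rad above level), 0.52 = fully down. An over-centre spring pushes it up below about 0.34 and snaps it down beyond that; then it stays down by itself. 7 to 10 N of downward push on the pad takes it over. An interlock lets the lid drop in but not turn until the lever is down.
- lever_pad (a point): Middle of the upper face of the thumb pad (34 mm wide, 30 mm long) at the lever's free end, on the grinder's -x side; 77 mm above the worktop when up, about 43 mm when down. The lever turns about a level pin parallel to the collar's y, 52 mm from the grinder's axis, 32 mm above the worktop; the pad is 72 mm from that pin along the arm, its face 5.5 mm above the arm's centre line.
- lid: Black bayonet lid, 96 mm wide, 52 mm tall, 0.11 kg, right way up on the chopping board (top 22 mm above the worktop). Origin: centre of underside, z up. Plug to z = 14 mm, 68 mm wide, tapered to 61 mm at its foot, with two tabs at +x and -x (10 mm wide, reaching 41 mm from the axis, z 1 to 6 mm); flange 96 mm wide, z 14 to 22 mm. Seated, its origin is 14 mm below point collar.
- lid_grip (a point): Centre of the lid's upright grip bar, 37 mm above the lid's origin; axes as the lid's. Bar 56 mm long along x, 16 mm thick along y, 30 mm tall, standing on the flange, its ends above the tabs. The lid goes in with its x along the collar's y (either way round), then turns clockwise only: half way is 0.65 rad, lock plungers resist from about 0.8 (0.5 N m), locked at about 1.25 rad.
- ring (a joint): Sprung pulse ring in the collar that the lid's tabs push round, rad, clockwise from above positive, 0 at rest. It lags the lid by about 0.1 rad (about 0.55 at half way, 1.2 when locked). Its spring turns the lid back with about 0.15 N m at half way. Ribs on the collar's outside, clockwise: one at each slot, one at half way, a pair at the lock; the lid has a mark at each end of its grip.
- prep_bowl: Small cream bowl, 116 mm across, 50 mm tall, on the chopping board; origin at the centre of its underside. Bystander.
- timer: Round wind-up kitchen timer, 67 mm across, 54 mm tall, on the chopping board; origin at the centre of its underside. Bystander.
- spice_jar_a: Spice jar with a dark cap, 41 mm across, 105 mm tall, to the left of the grinder; origin at the centre of its underside. Bystander.
- spice_jar_b: Second such spice jar next to it. Bystander.
- pepper_mill: Turned wooden pepper mill, 58 mm across, 170 mm tall, behind the grinder; origin at the centre of its underside. Bystander.
- salt_shaker: Salt shaker, 44 mm across, 90 mm tall, beside the pepper mill; origin at the centre of its underside. Bystander.
Mind the look-alikes: they are no part of the job. Leave any purple look-alike of the lid alone.

How it is judged (in metres and radians):
On the way, in this order (a step that is already met when the one before it is completed fails the run):
1. the clamp lever is down and stays down with nothing touching it (value of joint lever above 0.45 rad and contact force between each of the arm, the fingers and lever below 0.1 N), for 0.2 s.
2. the lid sits flat in the collar with its tabs through the slots (z of lid in the frame of collar below -0.011 m and horizontal distance between lid and collar below 0.005 m and angle between lid's own z axis and vertical below 0.08 rad and value of joint ring below 0.3 rad), for 0.1 s.
At the end, for the whole second after the job is handed in: Gripping the still lid (finger force > 2 N): seated (origin > 11 mm below collar face, < 5 mm off axis, tilt < 0.08 rad), turned clockwise 0.45-0.85 rad from insertion, ring 0.3-0.78 rad; lever down (> 0.45 rad) (value of joint lever above 0.45 rad and z of lid in the frame of collar below -0.011 m and horizontal distance between lid and collar below 0.005 m and angle between lid's own z axis and vertical below 0.08 rad and angle between the x axis of lid and the y axis of collar, either way round between 0.45 and 0.85 rad and value of joint ring between 0.3 and 0.78 rad and angular speed of lid below 0.6 rad/s and contact force between the fingers and lid above 2 N); the arm keeps its last pose, push and grip.
It fails at once if the lid is turned into the lock (pulse ring beyond 0.85 rad) (value of joint ring above 0.85 rad).
It fails at once if a bystander is pushed more than 40 mm or tipped over (distance of any of prep_bowl, timer, spice_jar_a, spice_jar_b, pepper_mill, salt_shaker from where it was at the start of the episode above 0.04 m or angle between any of spice_jar_a, spice_jar_b, pepper_mill, salt_shaker's own z axis and vertical above 0.5 rad).
It also fails if it takes over 58 s, if anything falls off the work surface, if the arm or the gripper's body presses on something with over 40 N, if the wrist force passes 120 N, or if a joint passes its speed limit or range.

## Working session

There is one attempt and no reset: what is moved stays moved. The work goes in short steps, Python scripts to look and compute and a shell command to move; the robot and the scene stay as the last step left them, time stands still between calls to the robot, and variables do not carry over. Pictures are saved under pics/ and viewed, at most 10 in all, crops included, and the job is handed in when it is done.

```bash
ls; mkdir -p pics; cat > h.py <<'E'
from station import *
import numpy as np, cv2
def ray(p,uv):
    T=np.array(p["world_to_cam"]);K=np.array(p["mtx"]);R=T[:3,:3];c=-R.T@T[:3,3]
    d=np.linalg.inv(K)@[uv[0],uv[1],1];d=np.array([d[0],-d[1],-d[2]]);return c,R.T@d
def onz(p,uv,z):
    c,d=ray(p,uv);return c+d*(z-c[2])/d[2]
def proj(p,X):
    T=np.array(p["world_to_cam"]);q=T[:3,:3]@np.array(X)+T[:3,3];q=np.array(p["mtx"])@[q[0],-q[1],-q[2]];return q[:2]/q[2]
def save(p,n,crop=None,s=1):
    im=p["color"][...,::-1]
    if crop: a,b,c,d=crop; im=im[b:d,a:c]
    cv2.imwrite("pics/"+n,cv2.resize(im,None,fx=s,fy=s,interpolation=cv2.INTER_CUBIC))
E
python3 - <<'E'
from h import *
im=[]
for n in("top","side"):
    p=capture(n);save(p,n+"0.png");print(n,[k for k in p],ray(p,(320,240)))
    for l in("collar","lever","lever_pad","lid","lid_grip","prep_bowl","timer","spice_jar_a","pepper_mill","salt_shaker"):
        try:
            for r in search_frame(p,l): print(l,np.round(r["centre"],1),round(r["conf"],2),np.round(onz(p,r["centre"],{"collar":.105,"lever_pad":.07,"lid_grip":.074,"lid":.04}.get(l,.05)),3))
        except Exception as e: print(l,e)
E
```

```text
pics
top ['color', 'mtx', 'world_to_cam', 'shot'] (array([ 0.26809571, -0.00978301,  1.12550269]), array([ 0.23929093, -0.08872371, -0.96700856]))
collar [257.3 245. ] 0.89 [0.55  0.022 0.105]
lever [265.9 284.9] 0.71 [0.475 0.031 0.05 ]
lever_pad [265.2 284.5] 0.9 [0.473 0.031 0.07 ]
lid [463.7 328.5] 0.92 [ 0.263 -0.338  0.04 ]
lid [467.8 249.6] 0.89 [ 0.418 -0.409  0.04 ]
lid_grip [463.6 326.2] 0.81 [ 0.267 -0.329  0.074]
lid_grip [462.5 248.5] 0.72 [ 0.419 -0.387  0.074]
lid_grip [401.5 196.9] 0.52 [ 0.567 -0.304  0.074]
prep_bowl [401.5 198.4] 0.75 [ 0.57 -0.31  0.05]
timer [379.3 273.9] 0.76 [ 0.425 -0.206  0.05 ]
timer [263.8 282.8] 0.32 [0.481 0.034 0.05 ]
timer [466.3 250.9] 0.24 [ 0.415 -0.402  0.05 ]
spice_jar_a [171.6 249.7] 0.68 [0.611 0.203 0.05 ]
pepper_mill [262.8 282.3] 0.21 [0.483 0.036 0.05 ]
side ['color', 'mtx', 'world_to_cam', 'shot'] (array([ 0.15276869, -1.11932917,  0.6015549 ]), array([ 0.29216808,  0.85016711, -0.43880786]))
collar [327.8 226.8] 0.78 [ 0.527 -0.09   0.105]
lever [297.3 225.1] 0.58 [0.488 0.059 0.05 ]
lever_pad [296.5 224.8] 0.59 [0.475 0.018 0.07 ]
lid [241.8 332.2] 0.87 [ 0.255 -0.372  0.04 ]
lid [325.2 328.2] 0.6 [ 0.413 -0.407  0.04 ]
lid_grip [325.7 324.7] 0.9 [ 0.401 -0.44   0.074]
lid_grip [241.  333.9] 0.6 [ 0.247 -0.422  0.074]
prep_bowl [378.  282.8] 0.65 [ 0.576 -0.295  0.05 ]
prep_bowl [326.1 324.6] 0.48 [ 0.413 -0.409  0.05 ]
timer [304.3 280.8] 0.89 [ 0.42 -0.24  0.05]
spice_jar_a [342.8 193.8] 0.53 [0.705 0.263 0.05 ]
spice_jar_a [321.6 193.2] 0.49 [0.638 0.287 0.05 ]
spice_jar_a [328.8 227.2] 0.33 [0.57  0.021 0.05 ]
pepper_mill [399.9 216.8] 0.62 [0.8   0.033 0.05 ]
salt_shaker [413.9 240.1] 0.74 [ 0.763 -0.121  0.05 ]
```

View pics/top0.png

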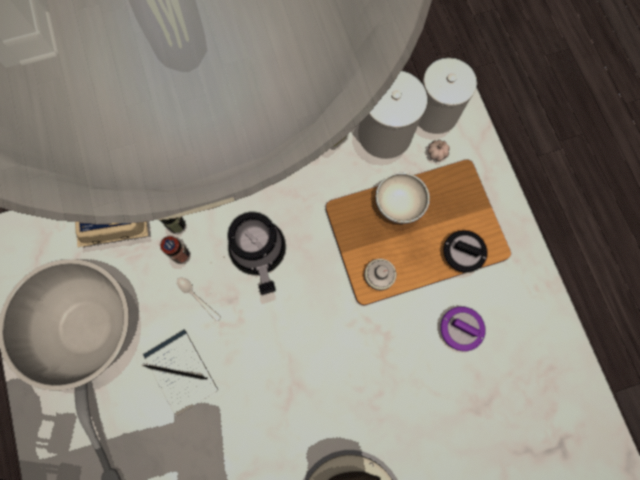

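```bash
python3 - <<'E'
import cv2,numpy as np
t=cv2.imread("pics/top0.png");s=cv2.imread("pics/side0.png")
a=cv2.resize(t[215:310,205:315],(400,345),interpolation=2)
b=cv2.resize(t[210:370,400:530],(400,345*1),interpolation=2)
b=cv2.resize(t[215:360,415:525],(300,395),interpolation=2)
c=cv2.resize(s[180:270,270:400],(498,345),interpolation=2)
d=cv2.resize(s[290:370,200:370],(500,235),interpolation=2)
o=np.zeros((600,800,3),np.uint8);o[:345,:300]=a[:, 50:350];o[:345,300:798]=c;o[350:585,300:800]=d;o[350:600,:190]=cv2.resize(b,(190,250))
cv2.imwrite("pics/mix.png",o)
E
```

```text
(no output)
```

View pics/mix.png

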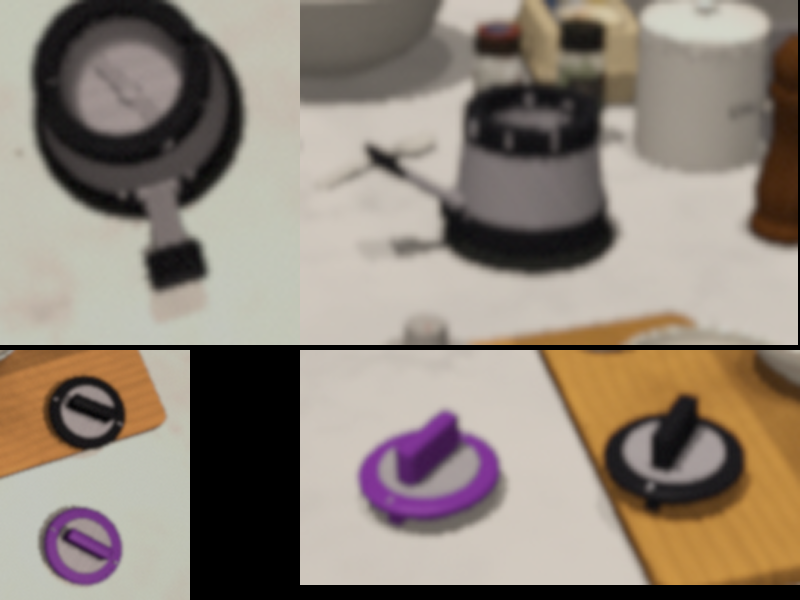

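The candidates for the lid are the black one at (466,250), on the board, and the purple one at (463,328), on the worktop. The black one fits the description, and the crop confirms it. The grinder is at about (257,245), with its lever up and the pad at (266,286). Next I'll measure poses in rectified views.

```bash
cat >> h.py <<'E'
def rect(p,c,z,half=.08,px=.0005):
    n=int(2*half/px); q=[(-half,-half),(half,-half),(half,half),(-half,half)]
    src=np.float32([proj(p,[c[0]+a,c[1]+b,z]) for a,b in q])
    # image: columns = -y (right), rows = -x (down)
    dst=np.float32([((half-b)/px,(half-a)/px) for a,b in q])
    M=cv2.getPerspectiveTransform(src,dst);return cv2.warpPerspective(p["color"],M,(n,n),flags=cv2.INTER_CUBIC)
E
cat > m.py <<'E'
from h import *
P={n:capture(n) for n in("top","side")}
C=(.55,.022);L=(.418,-.395)
rows=[]
for n in("top","side"):
    rows.append(np.hstack([cv2.resize(rect(P[n],c,z),(260,260)) for c,z in((C,.105),(L,.074),(L,.044))]))
im=np.vstack(rows)
for i in range(3):
    for j in range(2): cv2.drawMarker(im,(130+260*i,130+260*j),(255,0,0),0,10,1)
    
for j in range(2): cv2.circle(im,(130,130+260*j),83,(0,255,0),1); cv2.circle(im,(130+520,130+260*j),78,(0,255,0),1)
cv2.imwrite("pics/rect.png",im[...,::-1])
for n in P: print(P[n]["mtx"][0][0])
E
python3 m.py
```

```text
512.8539330827473
472.30769705095105
```

View pics/rect.png

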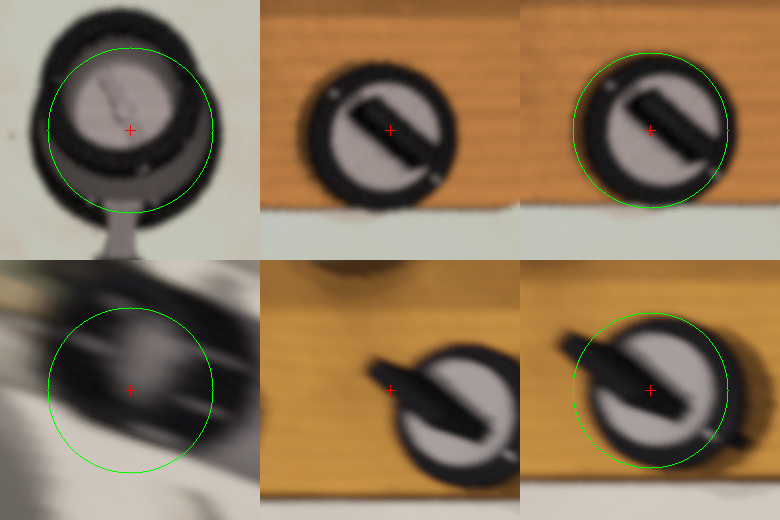

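View pics/side0.png

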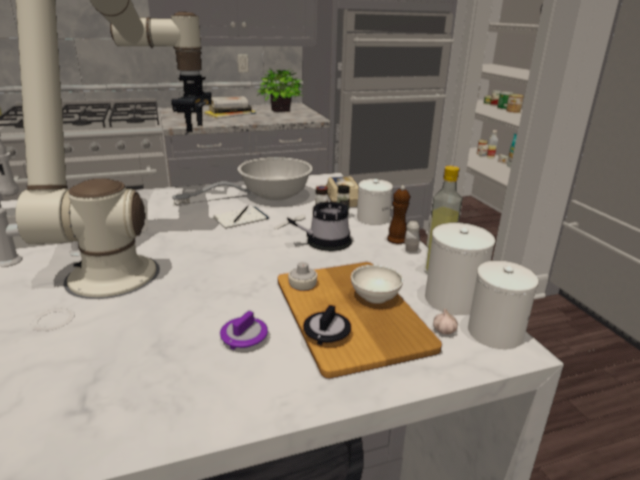

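The overhead camera shows the collar near x 0.573, y 0.028, and the lid near (0.415, -0.403). I'll refine both numerically.

```bash
cat > fit.py <<'E'
from h import *
from scipy.optimize import minimize
def samp(g,uv): return cv2.remap(g,np.float32(uv[:,0])[None],np.float32(uv[:,1])[None],cv2.INTER_CUBIC)[0]
def pr(p,X):
    T=np.array(p["world_to_cam"]);q=X@T[:3,:3].T+T[:3,3];q=(q*[1,-1,-1])@np.array(p["mtx"]).T;return q[:,:2]/q[:,2:]
a=np.linspace(0,2*np.pi,180,endpoint=False)
def edge(p,g,c,r,z,half,sign,d=.003):
    cam=ray(p,(0,0))[0][:2]-c; u=np.c_[np.cos(a),np.sin(a)]; k=(u@(cam/np.linalg.norm(cam))*half)>0.15 if half else np.ones(len(a),bool)
    f=lambda R:samp(g,pr(p,np.c_[c+u[k]*R,np.full(k.sum(),z)]))
    return np.mean(sign*(f(r+d)-f(r-d)))
def best(fn,c0,w=.012,n=25):
    g=np.linspace(-w,w,n);S=np.array([[fn(np.array(c0)+[i,j]) for j in g] for i in g]);i=np.unravel_index(S.argmax(),S.shape)
    r=minimize(lambda c:-fn(c),np.array(c0)+[g[i[0]],g[i[1]]],method="Nelder-Mead",options=dict(initial_simplex=np.array(c0)+[g[i[0]],g[i[1]]]+np.array([[0,0],[.002,0],[0,.002]]),xatol=1e-5));return np.round(r.x,4),round(-r.fun,1)
if __name__=="__main__":
    fs={}
    for n in("top","side"):
        p=capture(n);g=cv2.GaussianBlur(cv2.cvtColor(p["color"],cv2.COLOR_RGB2GRAY),(0,0),.7).astype(np.float32)
        fo=lambda c,p=p,g=g:edge(p,g,c,.051,.105,-1,1); fm=lambda c,p=p,g=g:edge(p,g,c,.0365,.105,1,-1)
        fl=lambda c,p=p,g=g:edge(p,g,c,.048,.036,1,1)+edge(p,g,c,.048,.044,-1,1)
        fs[n]=(fo,fm,fl)
        print(n,"outer",best(fo,(.573,.0275)),"mouth",best(fm,(.573,.0275)),"both",best(lambda c:fo(c)+fm(c),(.573,.0275)),"lid",best(fl,(.415,-.403)))
        for l in("lid","lid_grip","lever_pad","lever"):
            for r in regions_of(p,l)[:2]:
                m=r["region"];ys,xs=np.nonzero(m);print(l,round(r["conf"],2),np.round(r["centre"],1),m.sum(),xs.min(),xs.max(),ys.min(),ys.max())
        np.save(n+".npy",p,allow_pickle=True)
    print("joint collar",best(lambda c:sum(f[0](c)+f[1](c) for f in fs.values()),(.573,.0275)),"lid",best(lambda c:sum(f[2](c) for f in fs.values()),(.415,-.403)))
E
python3 fit.py
```

```text
top outer (array([0.5735, 0.0281]), np.float64(124.5)) mouth (array([0.5754, 0.0286]), np.float64(80.1)) both (array([0.5744, 0.0281]), np.float64(200.6)) lid (array([ 0.4184, -0.4006]), np.float64(145.9))
lid 0.55 [465.4 250.2] 1493 443 487 230 272
lid_grip 0.69 [463.5 252.5] 1481 443 487 230 272
lid_grip 0.57 [463.3 328.2] 1574 440 485 306 351
lever 0.79 [263.7 283.3] 368 257 275 265 295
side outer (array([0.5744, 0.0243]), np.float64(32.5)) mouth (array([0.5791, 0.026 ]), np.float64(16.1)) both (array([0.5761, 0.0264]), np.float64(47.6)) lid (array([ 0.4161, -0.4034]), np.float64(83.7))
lid 0.91 [245.4 331. ] 1277 220 267 311 349
lid 0.63 [327.1 328.1] 1370 302 351 305 345
lid_grip 0.87 [329.2 326.8] 1356 303 351 305 345
lid_grip 0.77 [242.9 331.9] 1248 221 266 311 349
lever_pad 0.6 [415.4 239.8] 433 404 419 222 254
lever 0.56 [298.2 223.8] 132 287 311 218 234
joint collar (array([0.5745, 0.0281]), np.float64(246.7)) lid (array([ 0.4179, -0.4009]), np.float64(226.4))
```

```bash
cat > yaw.py <<'E'
from h import *
from fit import *
C=np.array([.5745,.0278]);L=np.array([.4178,-.401])
def Rz(t): return np.array([[np.cos(t),-np.sin(t),0],[np.sin(t),np.cos(t),0],[0,0,1]])
t=np.linspace(-1,1,30);o=np.ones(30)
sq=np.r_[np.c_[t,o],np.c_[t,-o],np.c_[o,t],np.c_[-o,t]];nn=np.r_[np.c_[0*t,o],np.c_[0*t,-o],np.c_[o,0*t],np.c_[-o,0*t]]
def box(p,g,f,hx,hy,d=.003):
    out=sq*[hx,hy];return np.mean(samp(g,pr(p,f(out+nn*d)))-samp(g,pr(p,f(out-nn*d))))
def padf(yaw,dx=0):
    e=.6
    def f(q):  # q: along arm outward, lateral
        r=.052+(.072+q[:,0])*np.cos(e)-.0055*np.sin(e);z=.032+(.072+q[:,0])*np.sin(e)+.0055*np.cos(e)
        return np.c_[-r,q[:,1],z]@Rz(yaw).T+[C[0],C[1],0]
    return f
def barf(yaw,c): return lambda q:np.c_[q,np.full(len(q),.074)]@Rz(yaw).T+[c[0],c[1],0]
S={}
for n in("top","side"):
    p=np.load(n+".npy",allow_pickle=True).item();g=cv2.GaussianBlur(cv2.cvtColor(p["color"],cv2.COLOR_RGB2GRAY),(0,0),.7).astype(np.float32)
    Y=np.radians(np.arange(-40,41,1.));s=[box(p,g,padf(y),.015,.017) for y in Y];
    Z=np.radians(np.arange(0,180,1.));b=[box(p,g,barf(y,L),.028,.008) for y in Z]
    S[n]=(np.array(s),np.array(b))
    # marks in flange
    rc=cv2.cvtColor(rect(p,L,.044),cv2.COLOR_RGB2GRAY).astype(float);ii,jj=np.mgrid[:320,:320];X=.08-ii*.0005;Yy=.08-jj*.0005;R=np.hypot(X,Yy);A=np.degrees(np.arctan2(Yy,X))
    m=(R>.036)&(R<.046);ang=np.arange(-180,180,2);pf=[rc[m&(abs((A-x+180)%360-180)<3)].mean() for x in ang];k=np.argsort(pf)[::-1][:6];print(n,"marks",[(ang[i],round(pf[i])) for i in k])
    print(n,"grinder yaw",np.degrees(Y[np.argmax(s)]),max(s),"bar",np.degrees(Z[np.argmax(b)]),max(b))
    # ribs on collar side: brightness around r=.0515
    u=np.radians(np.arange(0,360,2));pf=np.max([samp(g,pr(p,np.c_[C[0]+.0525*np.cos(u),C[1]+.0525*np.sin(u),np.full(len(u),z)])) for z in(.09,.095,.1)],0)
    pk=[i for i in range(180) if pf[i]==max(pf[np.arange(i-4,i+5)%180]) and pf[i]-np.median(pf[np.arange(i-6,i+7)%180])>15];print("ribs",[(2*i,round(float(pf[i]))) for i in pk])
for k in(0,1):
    s=S["top"][k]+S["side"][k];print((np.arange(-40,41) if k==0 else np.arange(180))[s.argmax()])
im=np.hstack([cv2.resize(np.load("side.npy",allow_pickle=True).item()["color"][195:255,275:365],(800,533),interpolation=2)])
cv2.imwrite("pics/col.png",im[...,::-1])
E
python3 yaw.py
```

```text
top marks [(np.int64(-128), 63), (np.int64(-130), 59), (np.int64(-126), 59), (np.int64(48), 57), (np.int64(46), 53), (np.int64(50), 53)]
top grinder yaw -1.0 86.57699 bar 50.0 30.843925
ribs []
side marks [(np.int64(-132), 89), (np.int64(-130), 85), (np.int64(-134), 79), (np.int64(96), 74), (np.int64(98), 73), (np.int64(100), 73)]
side grinder yaw -2.0 30.341042 bar 49.0 27.064169
ribs [(40, 59), (72, 69)]
-1
50
```

View pics/col.png

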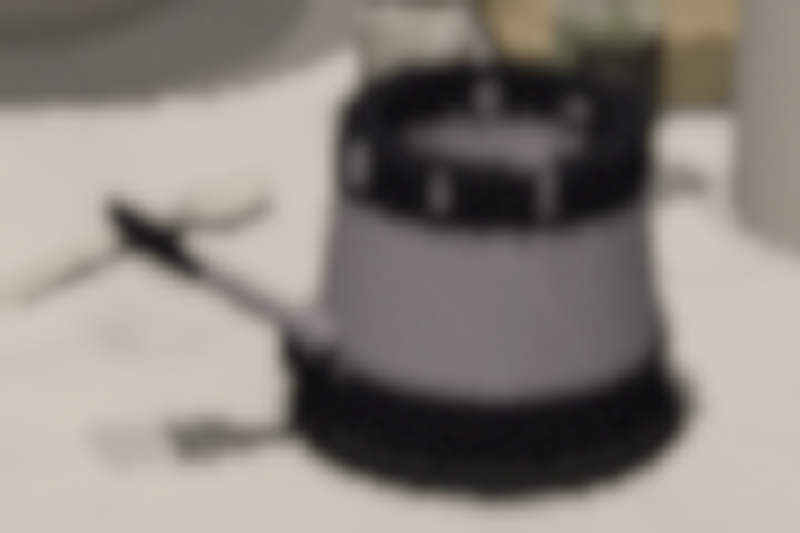

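```bash
python3 - <<'E'
from h import *
s=sense();R=np.array(s["ee_rot"]);print(np.round(R,3),np.degrees(np.arctan2(R[1,1],R[0,1])),s["joints"],s["tcp_pos"],s["gripper_width"],s["wrist_force"],s["time_s"])
E
```

```text
[[ 0.907 -0.422 -0.   ]
 [-0.422 -0.907 -0.   ]
 [ 0.     0.    -1.   ]] -114.96947644922794 [ 7.98481990e+01  2.20436026e+01  4.51463287e-01 -4.07472120e-04
 -6.84112718e+01 -1.48175255e+01] [0.26378943 0.56657009 0.19762078] 1.0000497133570794 [-0.22187577  0.08224262  0.61544635] 1.7
```

```bash
python3 -m pendant '[{"z":0.1,"claw":0},{"x":0.1,"y":-0.25,"z":0.2,"rz":0.03,"claw":0},{"x":0.2,"y":-0.5,"z":0.2,"rz":0.06,"claw":0},{"x":0.3,"y":-0.75,"z":0.2,"rz":0.1,"claw":0},{"x":0.4,"y":-1,"z":0.2,"rz":0.133,"claw":0},{"x":0.4,"y":-1,"z":0.2,"rz":0.133,"claw":0},{"x":0.4,"y":-1,"z":0.2,"rz":0.133,"claw":0},{"x":0.4,"y":-1,"z":0.2,"rz":0.133,"claw":0}]'
python3 -m pendant '[{"x":0.1,"y":-0.25,"claw":0},{"x":0.2,"y":-0.5,"claw":0},{"x":0.3,"y":-0.75,"claw":0},{"x":0.4,"y":-1,"claw":0},{"x":0.4,"y":-1,"claw":0},{"x":0.4,"y":-1,"claw":0},{"x":0.4,"y":-1,"claw":0},{"x":0.4,"y":-1,"claw":0}]'
python3 -c "
from h import *
s=sense();R=np.array(s['ee_rot']);print(np.degrees(np.arctan2(R[1,1],R[0,1])),s['tcp_pos'],s['joints'],s['time_s'])"
```

```text
-114.96947644922794 [0.26378943 0.56657009 0.19762078] [ 7.98481990e+01  2.20436026e+01  4.51463287e-01 -4.07472120e-04
 -6.84112718e+01 -1.48175255e+01] 1.7$[0]: bad value
$[0]: bad value
```

```bash
python3 -m pendant '[{"x":0,"y":0,"z":0.1,"rx":0,"ry":0,"rz":0,"claw":0},{"x":0.1,"y":-0.25,"z":0.2,"rx":0,"ry":0,"rz":0.03,"claw":0},{"x":0.2,"y":-0.5,"z":0.2,"rx":0,"ry":0,"rz":0.06,"claw":0},{"x":0.3,"y":-0.75,"z":0.2,"rx":0,"ry":0,"rz":0.1,"claw":0},{"x":0.4,"y":-1,"z":0.2,"rx":0,"ry":0,"rz":0.133,"claw":0},{"x":0.4,"y":-1,"z":0.2,"rx":0,"ry":0,"rz":0.133,"claw":0},{"x":0.4,"y":-1,"z":0.2,"rx":0,"ry":0,"rz":0.133,"claw":0},{"x":0.4,"y":-1,"z":0.2,"rx":0,"ry":0,"rz":0.133,"claw":0}]'
python3 -c "
from h import *
s=sense();R=np.array(s['ee_rot']);print(np.degrees(np.arctan2(R[1,1],R[0,1])),s['tcp_pos'],s['joints'],s['time_s'])"
```

```text
time_s: 2.7
tcp_pos: [0.3638, 0.3171, 0.2478]
ee_rot: [[1.0, -0.018, 0.0], [-0.018, -1.0, 0.001], [0.0, -0.001, -1.0]]
wrist_force: [-0.2, -0.2, 0.3]
gripper_width: 0.172
gripper_force: 0.0
-91.02332028136539 [0.36381822 0.31712936 0.2477794 ] [ 6.04101193e+01  5.94474286e+00 -1.39172171e+01 -4.58505463e-03
 -7.01019875e+01  2.85681156e+01] 2.7
```

```bash
python3 -m pendant '[{"x":0.1,"y":-0.25,"z":0,"rx":0,"ry":0,"rz":0,"claw":0},{"x":0.2,"y":-0.5,"z":0,"rx":0,"ry":0,"rz":0,"claw":0},{"x":0.3,"y":-0.75,"z":-0.1,"rx":0,"ry":0,"rz":0,"claw":0},{"x":0.395,"y":-1,"z":-0.3,"rx":0,"ry":0,"rz":0,"claw":0},{"x":0.395,"y":-1,"z":-0.4,"rx":0,"ry":0,"rz":0,"claw":0},{"x":0.395,"y":-1,"z":-0.4,"rx":0,"ry":0,"rz":0,"claw":0},{"x":0.395,"y":-1,"z":-0.4,"rx":0,"ry":0,"rz":0,"claw":0},{"x":0.395,"y":-1,"z":-0.4,"rx":0,"ry":0,"rz":0,"claw":0}]'
```

```text
time_s: 3.7
tcp_pos: [0.4637, 0.0683, 0.1492]
ee_rot: [[1.0, -0.016, 0.003], [-0.016, -1.0, 0.001], [0.003, -0.001, -1.0]]
wrist_force: [-0.2, 0.5, -0.2]
gripper_width: 0.01
gripper_force: 0.0
```

```bash
python3 -m pendant '[{"x":0,"y":-0.08,"z":0,"rx":0,"ry":0,"rz":0,"claw":0},{"x":0,"y":-0.15,"z":-0.1,"rx":0,"ry":0,"rz":0,"claw":0},{"x":0,"y":-0.15,"z":-0.22,"rx":0,"ry":0,"rz":0,"claw":0},{"x":-0.01,"y":-0.15,"z":-0.28,"rx":0,"ry":0,"rz":0,"claw":0},{"x":-0.02,"y":-0.15,"z":-0.33,"rx":0,"ry":0,"rz":0,"claw":0},{"x":-0.03,"y":-0.15,"z":-0.38,"rx":0,"ry":0,"rz":0,"claw":0},{"x":-0.04,"y":-0.15,"z":-0.42,"rx":0,"ry":0,"rz":0,"claw":0},{"x":-0.04,"y":-0.15,"z":-0.42,"rx":0,"ry":0,"rz":0,"claw":0}]'
```

```text
time_s: 4.7
tcp_pos: [0.4522, 0.0294, 0.0426]
ee_rot: [[1.0, -0.017, -0.0], [-0.017, -1.0, -0.0], [-0.0, 0.0, -1.0]]
wrist_force: [-0.9, 0.5, 1.8]
gripper_width: 0.004
gripper_force: 1.0
```

```bash
python3 -m pendant '[{"x":0,"y":0,"z":0.2,"rx":0,"ry":0,"rz":0,"claw":0},{"x":0,"y":0,"z":0.4,"rx":0,"ry":0,"rz":0,"claw":0},{"x":0,"y":-0.1,"z":0.6,"rx":0,"ry":0,"rz":-0.05,"claw":0},{"x":-0.02,"y":-0.3,"z":0.6,"rx":0,"ry":0,"rz":-0.1,"claw":0.5},{"x":-0.04,"y":-0.5,"z":0.6,"rx":0,"ry":0,"rz":-0.16,"claw":1},{"x":-0.06,"y":-0.7,"z":0.6,"rx":0,"ry":0,"rz":-0.22,"claw":1},{"x":-0.07,"y":-0.85,"z":0.6,"rx":0,"ry":0,"rz":-0.27,"claw":1},{"x":-0.07,"y":-1,"z":0.6,"rx":0,"ry":0,"rz":-0.32,"claw":1}]'
python3 - <<'E'
from h import *
p=capture("side");q=capture("top")
a=cv2.resize(p["color"][195:255,275:365],(400,266),interpolation=2);b=cv2.resize(q["color"][215:310,205:315],(310,266),interpolation=2)
cv2.imwrite("pics/lev.png",np.hstack([a,b])[...,::-1])
E
```

```text
time_s: 5.7
tcp_pos: [0.4356, -0.2224, 0.1936]
ee_rot: [[0.516, -0.857, 0.003], [-0.857, -0.516, -0.001], [0.002, -0.002, -1.0]]
wrist_force: [0.8, -0.2, 0.2]
gripper_width: 0.489
gripper_force: 0.0
```

View pics/lev.png

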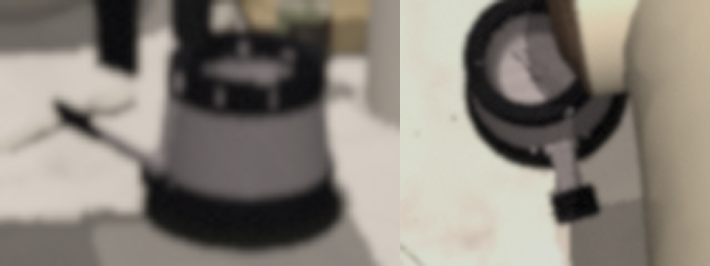

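The lever has come back up: its pad is at (60,110) in the left crop, the same height as before. I'll go back and watch it while it is pressed.

```bash
python3 -m pendant '[{"x":0.02,"y":0.25,"z":0,"rx":0,"ry":0,"rz":0.06,"claw":0},{"x":0.05,"y":0.5,"z":0,"rx":0,"ry":0,"rz":0.12,"claw":0},{"x":0.08,"y":0.75,"z":0,"rx":0,"ry":0,"rz":0.18,"claw":0},{"x":0.094,"y":1,"z":0,"rx":0,"ry":0,"rz":0.24,"claw":0},{"x":0.094,"y":1,"z":0,"rx":0,"ry":0,"rz":0.29,"claw":0},{"x":0.094,"y":1,"z":-0.1,"rx":0,"ry":0,"rz":0.32,"claw":0},{"x":0.094,"y":1,"z":-0.3,"rx":0,"ry":0,"rz":0.32,"claw":0},{"x":0.094,"y":1,"z":-0.39,"rx":0,"ry":0,"rz":0.32,"claw":0}]'
python3 -m pendant '[{"x":0,"y":0,"z":-0.03,"rx":0,"ry":0,"rz":0,"claw":0},{"x":0,"y":0,"z":-0.06,"rx":0,"ry":0,"rz":0,"claw":0},{"x":-0.01,"y":0,"z":-0.09,"rx":0,"ry":0,"rz":0,"claw":0},{"x":-0.02,"y":0,"z":-0.11,"rx":0,"ry":0,"rz":0,"claw":0},{"x":-0.02,"y":0,"z":-0.13,"rx":0,"ry":0,"rz":0,"claw":0},{"x":-0.02,"y":0,"z":-0.13,"rx":0,"ry":0,"rz":0,"claw":0},{"x":-0.02,"y":0,"z":-0.13,"rx":0,"ry":0,"rz":0,"claw":0},{"x":-0.02,"y":0,"z":-0.13,"rx":0,"ry":0,"rz":0,"claw":0}]'
python3 - <<'E'
from h import *
p=capture("side");q=capture("top")
a=cv2.resize(p["color"][185:255,275:365],(400,311),interpolation=2);b=cv2.resize(q["color"][215:310,205:315],(360,311),interpolation=2)
cv2.imwrite("pics/lev2.png",np.hstack([a,b])[...,::-1])
E
```

```text
time_s: 6.8
tcp_pos: [0.4574, 0.0296, 0.0935]
ee_rot: [[1.0, -0.016, -0.002], [-0.016, -1.0, -0.0], [-0.002, 0.0, -1.0]]
wrist_force: [0.2, -0.4, 0.5]
gripper_width: 0.005
gripper_force: 0.0
time_s: 7.8
tcp_pos: [0.4538, 0.0291, 0.0628]
ee_rot: [[1.0, -0.018, 0.0], [-0.018, -1.0, 0.0], [0.0, -0.0, -1.0]]
wrist_force: [-1.1, 0.6, 0.1]
gripper_width: 0.006
gripper_force: 0.0
```

View pics/lev2.png

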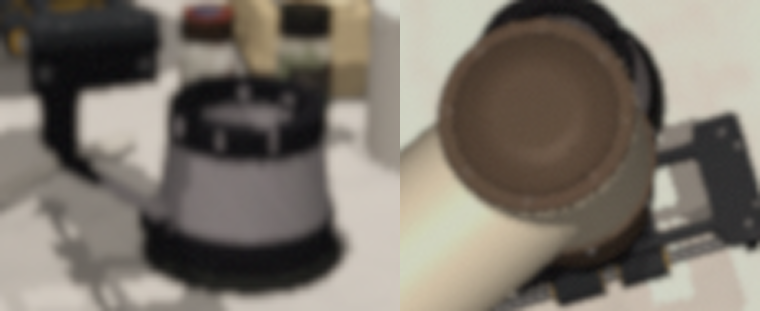

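```bash
python3 - <<'E'
from h import *
p=capture("side");s=sense();print(s["wrist_force"],s["moment"],s["tcp_pos"])
x0,y0,k=270,190,8.8
im=cv2.resize(p["color"][y0:y0+68,x0:x0+90],None,fx=k,fy=k,interpolation=2)
def P(X): 
    u=(proj(p,X)-[x0,y0]+.5)*k; return tuple(int(v) for v in u)
C=np.array([.5745,.0278]);R=np.array([[np.cos(-.0175),.0175],[-.0175,1]])
for lv,col in((0,(255,0,0)),(.25,(255,255,0)),(.52,(0,255,0))):
    e=.6-lv;pts=[]
    for a,b in((-.015,-.017),(.015,-.017),(.015,.017),(-.015,.017)):
        r=.052+(.072+a)*np.cos(e)-.0055*np.sin(e);z=.032+(.072+a)*np.sin(e)+.0055*np.cos(e);pts.append(P([*(C+R@[-r,b]),z]))
    cv2.polylines(im,[np.array(pts)],True,col,1)
t=s["tcp_pos"]
for dx,dy in((-.0095,-.015),(.0095,-.015),(.0095,.015),(-.0095,.015)): cv2.drawMarker(im,P([t[0]+dx,t[1]+dy,t[2]]),(0,0,255),0,12,1)
cv2.imwrite("pics/ov.png",im[...,::-1])
E
```

```text
[ 0.16029556 -0.23649747 -0.70813044] [-0.04145274  0.00156526 -0.01992133] [0.45365868 0.02910345 0.06275137]
```

View pics/ov.png

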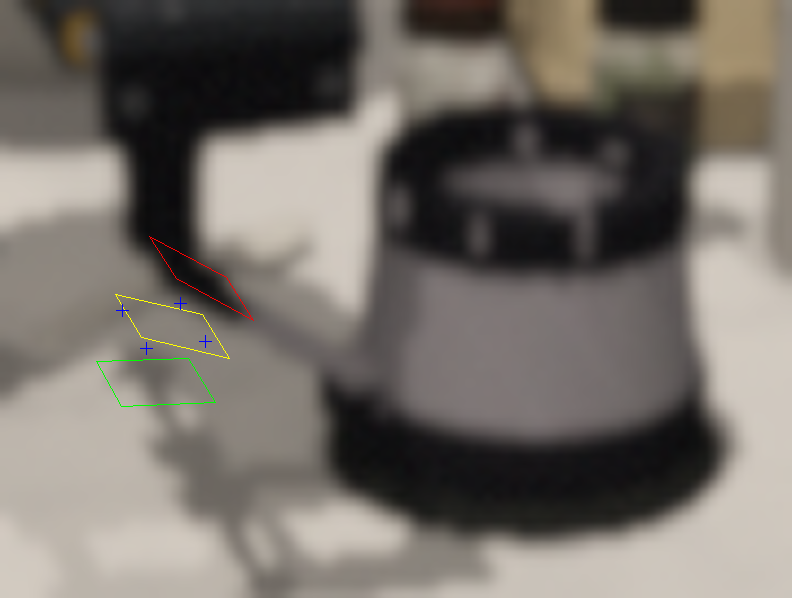

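```bash
python3 - <<'E'
from h import *
p=np.load("side.npy",allow_pickle=True).item()
t=np.array([.2638,.5666,.1976])
x0,y0,k=150,80,5
A=cv2.resize(p["color"][y0:y0+100,x0:x0+80],None,fx=k,fy=k,interpolation=2)
q=capture("side");s=sense();T=np.array(s["tcp_pos"])
x1,y1=260,150
B=cv2.resize(q["color"][y1:y1+100,x1:x1+80],None,fx=k,fy=k,interpolation=2)
yd=np.array([-.422,-.907,0])
for i in np.arange(0,.101,.02):
  for o in(-.05,.05):
    u=(proj(p,t+o*yd+[0,0,i])-[x0,y0]+.5)*k;cv2.drawMarker(A,tuple(int(v) for v in u),(255,0,0),0,10,1)
  u=(proj(q,T+[0,0,i])-[x1,y1]+.5)*k;cv2.drawMarker(B,tuple(int(v) for v in u),(255,0,0),0,10,1)
cv2.imwrite("pics/ov2.png",np.hstack([A,B])[...,::-1])
E
```

```text
(no output)
```

View pics/ov2.png

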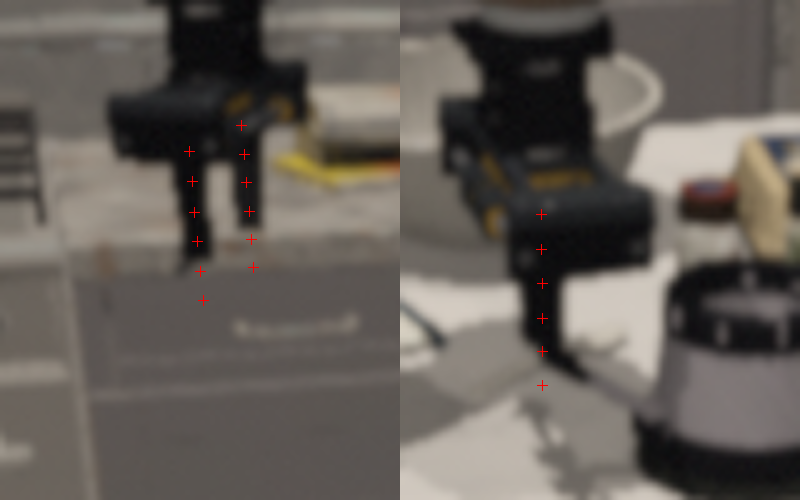

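The fingertips show about 25 mm above the reported TCP in the side view, so the finger only grazed the pad. I'll move clear, where both cameras can see the gripper, and measure that offset.

```bash
python3 -m pendant '[{"x":0,"y":0,"z":0.2,"rx":0,"ry":0,"rz":0,"claw":0},{"x":0,"y":0,"z":0.4,"rx":0,"ry":0,"rz":0,"claw":0},{"x":0,"y":-0.2,"z":0.4,"rx":0,"ry":0,"rz":0,"claw":0},{"x":0,"y":-0.4,"z":0.4,"rx":0,"ry":0,"rz":0,"claw":0},{"x":0,"y":-0.6,"z":0.4,"rx":0,"ry":0,"rz":0,"claw":0},{"x":0,"y":-0.8,"z":0.4,"rx":0,"ry":0,"rz":0,"claw":0},{"x":0,"y":-0.8,"z":0.4,"rx":0,"ry":0,"rz":0,"claw":0},{"x":0,"y":-0.8,"z":0.4,"rx":0,"ry":0,"rz":0,"claw":0}]'
python3 - <<'E'
from h import *
s=sense();T=np.array(s["tcp_pos"]);print(T);o=[]
for n in("side","top"):
    q=capture(n);np.save(n+"1.npy",q,allow_pickle=True);k=4;c=proj(q,T+[0,0,.03]);x1,y1=[int(v) for v in c-50];x1-=0
    x1=max(0,x1);y1=max(0,y1);B=cv2.resize(q["color"][y1:y1+100,x1:x1+100],None,fx=k,fy=k,interpolation=2)
    for i in np.arange(0,.101,.02):
        u=(proj(q,T+[0,0,i])-[x1,y1]+.5)*k;cv2.drawMarker(B,tuple(int(v) for v in u),(255,0,0),0,10,1)
    print(n,x1,y1);o.append(B)
cv2.imwrite("pics/ov3.png",np.hstack(o)[...,::-1])
E
```

```text
time_s: 9.0
tcp_pos: [0.4533, -0.1709, 0.1625]
ee_rot: [[1.0, -0.019, -0.0], [-0.019, -1.0, 0.0], [-0.0, -0.0, -1.0]]
wrist_force: [0.8, 0.1, 0.4]
gripper_width: 0.004
gripper_force: 0.0
[ 0.45332882 -0.1708758   0.16247435]
side 260 159
top 315 200
```

View pics/ov3.png

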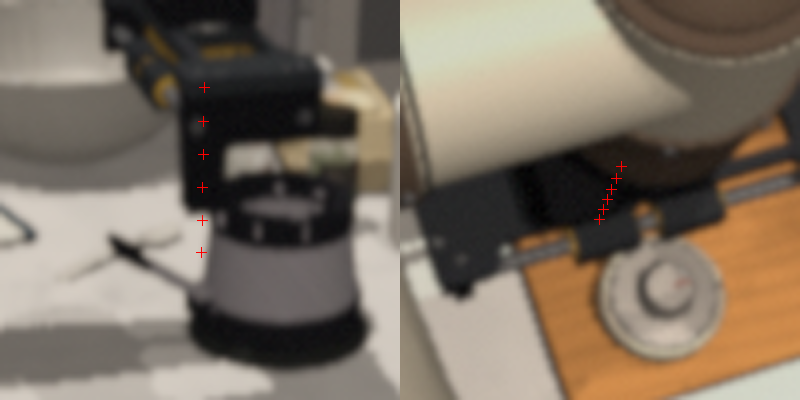

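```bash
python3 - <<'E'
from h import *
T=np.array([.4533,-.1709,.1625]);q=np.load("top1.npy",allow_pickle=True).item();p=np.load("side1.npy",allow_pickle=True).item()
print("side tip expected",proj(p,T),"seen ~",(260+202/4,159+208/4))
for n,h in(("H0",[0,0,0]),("H1",[0,0,.026]),("H2",[.017,.05,0])):
    for d in([-.0375,0,.07],[-.0375,0,.1],[-.0375,0,.13]): print(n,d,np.round((proj(q,T+h+d)-[315,200]+.5)*4+[400,0]), np.round((proj(q,T+np.array(h)+d+[0,.095,0])-[315,200]+.5)*4+[400,0]))
# least squares using side ray: closest point of seen-tip ray to vertical line / to T
c,d=ray(p,(310.5,211));d/=np.linalg.norm(d);X=c+d*((T-c)@d);print("nearest",X-T)
E
```

```text
side tip expected [309.97427199 221.6288991 ] seen ~ (310.5, 211.0)
H0 [-0.0375, 0, 0.07] [642. 262.] [439. 326.]
H0 [-0.0375, 0, 0.1] [650. 247.] [440. 313.]
H0 [-0.0375, 0, 0.13] [659. 232.] [442. 300.]
H1 [-0.0375, 0, 0.07] [649. 249.] [440. 315.]
H1 [-0.0375, 0, 0.1] [657. 234.] [441. 302.]
H1 [-0.0375, 0, 0.13] [667. 217.] [443. 287.]
H2 [-0.0375, 0, 0.07] [523. 259.] [319. 323.]
H2 [-0.0375, 0, 0.1] [527. 245.] [316. 311.]
H2 [-0.0375, 0, 0.13] [532. 229.] [314. 297.]
nearest [0.00368665 0.00865955 0.02259396]
```

The lateral position agrees, but the true fingertip height is the reported z plus about 26 mm. I'll press again with that correction.

```bash
python3 -m pendant '[{"x":0.029,"y":0.2,"z":0,"rx":0,"ry":0,"rz":0,"claw":0},{"x":0.029,"y":0.4,"z":0,"rx":0,"ry":0,"rz":0,"claw":0},{"x":0.029,"y":0.6,"z":0,"rx":0,"ry":0,"rz":0,"claw":0},{"x":0.029,"y":0.8,"z":0,"rx":0,"ry":0,"rz":0,"claw":0},{"x":0.029,"y":0.8,"z":-0.15,"rx":0,"ry":0,"rz":0,"claw":0},{"x":0.029,"y":0.8,"z":-0.3,"rx":0,"ry":0,"rz":0,"claw":0},{"x":0.029,"y":0.8,"z":-0.4,"rx":0,"ry":0,"rz":0,"claw":0},{"x":0.029,"y":0.8,"z":-0.4,"rx":0,"ry":0,"rz":0,"claw":0}]'
python3 -m pendant '[{"x":0,"y":0,"z":-0.03,"rx":0,"ry":0,"rz":0,"claw":0},{"x":-0.01,"y":0,"z":-0.06,"rx":0,"ry":0,"rz":0,"claw":0},{"x":-0.02,"y":0,"z":-0.09,"rx":0,"ry":0,"rz":0,"claw":0},{"x":-0.03,"y":0,"z":-0.12,"rx":0,"ry":0,"rz":0,"claw":0},{"x":-0.03,"y":0,"z":-0.15,"rx":0,"ry":0,"rz":0,"claw":0},{"x":-0.03,"y":0,"z":-0.17,"rx":0,"ry":0,"rz":0,"claw":0},{"x":-0.03,"y":0,"z":-0.17,"rx":0,"ry":0,"rz":0,"claw":0},{"x":-0.03,"y":0,"z":-0.17,"rx":0,"ry":0,"rz":0,"claw":0}]'
```

```text
time_s: 10.1
tcp_pos: [0.4605, 0.0301, 0.062]
ee_rot: [[1.0, -0.015, -0.001], [-0.015, -1.0, -0.001], [-0.001, 0.001, -1.0]]
wrist_force: [0.7, -0.7, 0.3]
gripper_width: 0.007
gripper_force: 0.0
time_s: 11.1
tcp_pos: [0.4534, 0.0291, 0.0201]
ee_rot: [[1.0, -0.018, -0.0], [-0.018, -1.0, -0.0], [-0.0, 0.0, -1.0]]
wrist_force: [-0.3, -0.3, 0.7]
gripper_width: 0.004
gripper_force: 0.0
```

```bash
python3 -m pendant '[{"x":0,"y":0,"z":-0.008,"rx":0,"ry":0,"rz":0,"claw":0},{"x":0,"y":0,"z":-0.016,"rx":0,"ry":0,"rz":0,"claw":0},{"x":0,"y":0,"z":-0.02,"rx":0,"ry":0,"rz":0,"claw":0},{"x":0,"y":0,"z":-0.02,"rx":0,"ry":0,"rz":0,"claw":0},{"x":0,"y":0,"z":-0.02,"rx":0,"ry":0,"rz":0,"claw":0},{"x":0,"y":0,"z":-0.02,"rx":0,"ry":0,"rz":0,"claw":0},{"x":0,"y":0,"z":-0.02,"rx":0,"ry":0,"rz":0,"claw":0},{"x":0,"y":0,"z":-0.02,"rx":0,"ry":0,"rz":0,"claw":0}]'
```

```text
time_s: 12.1
tcp_pos: [0.4538, 0.0291, 0.0186]
ee_rot: [[1.0, -0.016, 0.001], [-0.016, -1.0, -0.0], [0.001, 0.0, -1.0]]
wrist_force: [-8.8, 0.6, 29.2]
gripper_width: 0.005
gripper_force: 14.4
```

```bash
python3 -m pendant '[{"x":0,"y":0,"z":0.2,"rx":0,"ry":0,"rz":0,"claw":0},{"x":0,"y":0,"z":0.4,"rx":0,"ry":0,"rz":0,"claw":0},{"x":0,"y":-0.1,"z":0.6,"rx":0,"ry":0,"rz":-0.05,"claw":0},{"x":-0.02,"y":-0.3,"z":0.7,"rx":0,"ry":0,"rz":-0.1,"claw":0.5},{"x":-0.04,"y":-0.5,"z":0.7,"rx":0,"ry":0,"rz":-0.16,"claw":0.8},{"x":-0.06,"y":-0.7,"z":0.7,"rx":0,"ry":0,"rz":-0.22,"claw":0.8},{"x":-0.07,"y":-0.85,"z":0.7,"rx":0,"ry":0,"rz":-0.27,"claw":0.8},{"x":-0.07,"y":-1,"z":0.7,"rx":0,"ry":0,"rz":-0.32,"claw":0.8}]'
python3 - <<'E'
from h import *
p=capture("side");q=capture("top");np.save("side2.npy",p,allow_pickle=True)
# pad-up dark test: original pad pixels
p0=np.load("side.npy",allow_pickle=True).item();q0=np.load("top.npy",allow_pickle=True).item()
for (a,b,X) in((p,p0,[.466,.03,.075]),(q,q0,[.466,.03,.075]),(p,p0,[.451,.03,.043]),(q,q0,[.445,.03,.043])):
    u,v=[int(round(t)) for t in proj(a,X)];print(u,v,a["color"][v-1:v+2,u-1:u+2].mean(),b["color"][v-1:v+2,u-1:u+2].mean())
E
```

```text
time_s: 13.1
tcp_pos: [0.4353, -0.2223, 0.1902]
ee_rot: [[0.516, -0.857, 0.0], [-0.857, -0.516, 0.0], [0.0, -0.0, -1.0]]
wrist_force: [1.0, 0.7, 0.4]
gripper_width: 0.493
gripper_force: 0.0
292 222 182.0 42.96296296296296
267 287 86.81481481481481 19.074074074074073
287 233 25.40740740740741 186.62962962962962
271 299 10.592592592592593 173.44444444444446
```

The lever is down: its up position is clear and the down position is now dark in both views. Next is the lid.

```bash
python3 -m pendant '[{"x":-0.01,"y":-0.1,"z":0,"rx":0,"ry":0,"rz":-0.055,"claw":0.8},{"x":-0.02,"y":-0.25,"z":0,"rx":0,"ry":0,"rz":-0.11,"claw":0.8},{"x":-0.04,"y":-0.4,"z":0,"rx":0,"ry":0,"rz":-0.165,"claw":0.8},{"x":-0.05,"y":-0.55,"z":0,"rx":0,"ry":0,"rz":-0.22,"claw":0.8},{"x":-0.072,"y":-0.723,"z":-0.1,"rx":0,"ry":0,"rz":-0.275,"claw":0.8},{"x":-0.072,"y":-0.723,"z":-0.25,"rx":0,"ry":0,"rz":-0.33,"claw":0.8},{"x":-0.072,"y":-0.723,"z":-0.4,"rx":0,"ry":0,"rz":-0.385,"claw":0.8},{"x":-0.072,"y":-0.723,"z":-0.44,"rx":0,"ry":0,"rz":-0.397,"claw":0.8}]'
python3 - <<'E'
from h import *
s=sense();T=np.array(s["tcp_pos"])+[0,0,.0245];R=np.array(s["ee_rot"]);print(T,np.degrees(np.arctan2(R[1,1],R[0,1])),s["joints"]);o=[]
for n in("side","top"):
    q=capture(n);k=4;c=proj(q,[.4178,-.401,.06]);x1,y1=[int(v) for v in c-50]
    B=cv2.resize(q["color"][y1:y1+100,x1:x1+100],None,fx=k,fy=k,interpolation=2)
    for X in(T,T-[0,0,.03],T+.035*R[:,1],T-.035*R[:,1]):
        u=(proj(q,X)-[x1,y1]+.5)*k;cv2.drawMarker(B,tuple(int(v) for v in u),(255,0,0),0,10,1)
    o.append(B)
cv2.imwrite("pics/g.png",np.hstack(o)[...,::-1])
E
```

```text
time_s: 14.2
tcp_pos: [0.4161, -0.4001, 0.077]
ee_rot: [[-0.645, -0.764, -0.005], [-0.764, 0.645, 0.003], [0.0, 0.006, -1.0]]
wrist_force: [-0.6, 0.1, 1.1]
gripper_width: 0.802
gripper_force: 0.0
[ 0.41608204 -0.40005337  0.10152069] 139.819135699199 [-27.83110023  24.11603897 -15.2763271   -0.06156645 -50.94507867
 -12.31075689]
```

View pics/g.png

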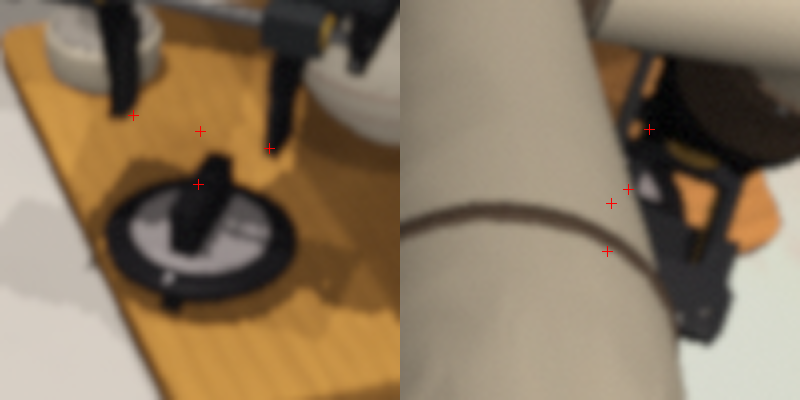

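```bash
python3 -m pendant '[{"x":0,"y":0,"z":-0.06,"rx":0,"ry":0,"rz":0,"claw":0.8},{"x":0,"y":0,"z":-0.12,"rx":0,"ry":0,"rz":0,"claw":0.8},{"x":0,"y":0,"z":-0.18,"rx":0,"ry":0,"rz":0,"claw":0.8},{"x":0,"y":0,"z":-0.22,"rx":0,"ry":0,"rz":0,"claw":0.8},{"x":0,"y":0,"z":-0.22,"rx":0,"ry":0,"rz":0,"claw":0.8},{"x":0,"y":0,"z":-0.22,"rx":0,"ry":0,"rz":0,"claw":0.4},{"x":0,"y":0,"z":-0.22,"rx":0,"ry":0,"rz":0,"claw":0.2},{"x":0,"y":0,"z":-0.22,"rx":0,"ry":0,"rz":0,"claw":0}]'
python3 -m pendant '[{"x":0,"y":0,"z":0,"rx":0,"ry":0,"rz":0,"claw":0},{"x":0,"y":0,"z":0,"rx":0,"ry":0,"rz":0,"claw":0},{"x":0,"y":0,"z":0,"rx":0,"ry":0,"rz":0,"claw":0},{"x":0,"y":0,"z":0,"rx":0,"ry":0,"rz":0,"claw":0},{"x":0,"y":0,"z":0,"rx":0,"ry":0,"rz":0,"claw":0},{"x":0,"y":0,"z":0.1,"rx":0,"ry":0,"rz":0,"claw":0},{"x":0,"y":0,"z":0.2,"rx":0,"ry":0,"rz":0,"claw":0},{"x":0,"y":0,"z":0.3,"rx":0,"ry":0,"rz":0,"claw":0}]'
```

```text
time_s: 15.3
tcp_pos: [0.4181, -0.4018, 0.0256]
ee_rot: [[-0.644, -0.765, 0.001], [-0.765, 0.644, -0.0], [-0.0, -0.001, -1.0]]
wrist_force: [-0.2, -0.3, 0.2]
gripper_width: 0.546
gripper_force: 0.0
time_s: 16.3
tcp_pos: [0.4175, -0.4014, 0.1005]
ee_rot: [[-0.644, -0.765, -0.001], [-0.765, 0.644, 0.001], [-0.0, 0.001, -1.0]]
wrist_force: [-0.9, 0.2, -0.3]
gripper_width: 0.178
gripper_force: 30.0
```

```bash
python3 -m pendant '[{"x":0,"y":0.05,"z":0.12,"rx":0,"ry":0,"rz":0,"claw":0},{"x":0.03,"y":0.15,"z":0.25,"rx":0,"ry":0,"rz":0.03,"claw":0},{"x":0.08,"y":0.3,"z":0.25,"rx":0,"ry":0,"rz":0.06,"claw":0},{"x":0.13,"y":0.45,"z":0.25,"rx":0,"ry":0,"rz":0.1,"claw":0},{"x":0.18,"y":0.6,"z":0.25,"rx":0,"ry":0,"rz":0.13,"claw":0},{"x":0.23,"y":0.75,"z":0.25,"rx":0,"ry":0,"rz":0.16,"claw":0},{"x":0.28,"y":0.88,"z":0.25,"rx":0,"ry":0,"rz":0.19,"claw":0},{"x":0.32,"y":1,"z":0.25,"rx":0,"ry":0,"rz":0.217,"claw":0}]'
python3 -m pendant '[{"x":0.05,"y":0.12,"z":0,"rx":0,"ry":0,"rz":0,"claw":0},{"x":0.11,"y":0.28,"z":0,"rx":0,"ry":0,"rz":0,"claw":0},{"x":0.18,"y":0.44,"z":0,"rx":0,"ry":0,"rz":0,"claw":0},{"x":0.25,"y":0.58,"z":0,"rx":0,"ry":0,"rz":0,"claw":0},{"x":0.29,"y":0.67,"z":0,"rx":0,"ry":0,"rz":0,"claw":0},{"x":0.307,"y":0.716,"z":0,"rx":0,"ry":0,"rz":0,"claw":0},{"x":0.307,"y":0.716,"z":0,"rx":0,"ry":0,"rz":0,"claw":0},{"x":0.307,"y":0.716,"z":0,"rx":0,"ry":0,"rz":0,"claw":0}]'
python3 - <<'E'
from h import *
from fit import *
s=sense();T=np.array(s["tcp_pos"]);R=np.array(s["ee_rot"]);print(T,np.degrees(np.arctan2(R[1,1],R[0,1])),s["gripper_width"])
zo=T[2]-.0035
p=capture("side");g=cv2.GaussianBlur(cv2.cvtColor(p["color"],cv2.COLOR_RGB2GRAY),(0,0),.7).astype(np.float32)
for dz in(-.004,-.002,0,.002,.004):
    fl=lambda c:edge(p,g,c,.048,zo+.014+dz,1,1)+edge(p,g,c,.048,zo+.022+dz,-1,1)
    print(dz,best(fl,T[:2]))
cv2.imwrite("pics/hov.png",p["color"][...,::-1])
E
```

```text
time_s: 17.3
tcp_pos: [0.4979, -0.1503, 0.1624]
ee_rot: [[-0.015, -1.0, -0.0], [-1.0, 0.015, 0.0], [-0.0, 0.0, -1.0]]
wrist_force: [1.0, -0.4, -1.0]
gripper_width: 0.178
gripper_force: 30.0
time_s: 18.3
tcp_pos: [0.574, 0.0264, 0.1626]
ee_rot: [[-0.019, -1.0, -0.001], [-1.0, 0.019, -0.0], [0.0, 0.001, -1.0]]
wrist_force: [-0.1, 0.2, -1.4]
gripper_width: 0.179
gripper_force: 30.0
[0.57400179 0.02639753 0.16263087] 178.9077752557464 0.17868185206152204
-0.004 (array([0.579 , 0.0344]), np.float64(60.7))
-0.002 (array([0.5762, 0.0271]), np.float64(61.3))
0 (array([0.5744, 0.0215]), np.float64(62.1))
0.002 (array([0.572 , 0.0154]), np.float64(62.6))
0.004 (array([0.5703, 0.0104]), np.float64(63.2))
```

```bash
python3 -m pendant '[{"x":0.002,"y":0.005,"z":-0.06,"rx":0,"ry":0,"rz":0,"claw":0},{"x":0.002,"y":0.005,"z":-0.12,"rx":0,"ry":0,"rz":0,"claw":0},{"x":0.002,"y":0.005,"z":-0.16,"rx":0,"ry":0,"rz":0,"claw":0},{"x":0.002,"y":0.005,"z":-0.18,"rx":0,"ry":0,"rz":0,"claw":0},{"x":0.002,"y":0.005,"z":-0.2,"rx":0,"ry":0,"rz":0,"claw":0},{"x":0.002,"y":0.005,"z":-0.215,"rx":0,"ry":0,"rz":0,"claw":0},{"x":0.002,"y":0.005,"z":-0.23,"rx":0,"ry":0,"rz":0,"claw":0},{"x":0.002,"y":0.005,"z":-0.23,"rx":0,"ry":0,"rz":0,"claw":0}]'
```

```text
time_s: 19.35
tcp_pos: [0.5749, 0.0285, 0.1049]
ee_rot: [[-0.018, -1.0, -0.0], [-1.0, 0.018, -0.0], [0.0, 0.0, -1.0]]
wrist_force: [-0.2, -0.3, -0.3]
gripper_width: 0.18
gripper_force: 30.0
```

```bash
python3 -m pendant '[{"x":0,"y":0,"z":-0.01,"rx":0,"ry":0,"rz":0,"claw":0},{"x":0,"y":0,"z":-0.02,"rx":0,"ry":0,"rz":0,"claw":0},{"x":0,"y":0,"z":-0.03,"rx":0,"ry":0,"rz":0,"claw":0},{"x":0,"y":0,"z":-0.036,"rx":0,"ry":0,"rz":0,"claw":0},{"x":0,"y":0,"z":-0.042,"rx":0,"ry":0,"rz":0,"claw":0},{"x":0,"y":0,"z":-0.046,"rx":0,"ry":0,"rz":0,"claw":0},{"x":0,"y":0,"z":-0.046,"rx":0,"ry":0,"rz":0,"claw":0},{"x":0,"y":0,"z":-0.046,"rx":0,"ry":0,"rz":0,"claw":0}]'
```

```text
time_s: 20.35
tcp_pos: [0.5751, 0.0286, 0.094]
ee_rot: [[-0.018, -1.0, 0.0], [-1.0, 0.018, 0.0], [-0.0, -0.0, -1.0]]
wrist_force: [-1.0, 1.4, 2.1]
gripper_width: 0.184
gripper_force: 30.0
```

```bash
python3 -m pendant '[{"x":0,"y":0,"z":-0.004,"rx":0,"ry":0,"rz":0,"claw":0},{"x":0,"y":0,"z":-0.008,"rx":0,"ry":0,"rz":0,"claw":0},{"x":0,"y":0,"z":-0.01,"rx":0,"ry":0,"rz":0,"claw":0},{"x":0,"y":0,"z":-0.01,"rx":0,"ry":0,"rz":0,"claw":0},{"x":0,"y":0,"z":-0.01,"rx":0,"ry":0,"rz":0,"claw":0},{"x":0,"y":0,"z":-0.01,"rx":0,"ry":0,"rz":0,"claw":0},{"x":0,"y":0,"z":-0.01,"rx":0,"ry":0,"rz":0,"claw":0},{"x":0,"y":0,"z":-0.01,"rx":0,"ry":0,"rz":0,"claw":0}]'
python3 -c "
from h import *
s=sense();print(s['moment'],s['wrist_force'],s['tcp_pos'])"
```

```text
time_s: 21.35
tcp_pos: [0.5752, 0.0286, 0.0939]
ee_rot: [[-0.017, -1.0, 0.001], [-1.0, 0.017, -0.0], [0.0, -0.001, -1.0]]
wrist_force: [-6.0, 1.2, 12.8]
gripper_width: 0.186
gripper_force: 30.0
[ 0.43537261  1.80148955 -0.03259668] [-6.0306786   1.23951031 12.75721   ] [0.57515704 0.02857165 0.09394139]
```

```bash
python3 -m pendant '[{"x":-0.003,"y":0,"z":0.005,"rx":0,"ry":0,"rz":0,"claw":0},{"x":-0.003,"y":0,"z":0.005,"rx":0,"ry":0,"rz":-0.02,"claw":0},{"x":-0.003,"y":0,"z":0.005,"rx":0,"ry":0,"rz":-0.04,"claw":0},{"x":-0.003,"y":0,"z":0.005,"rx":0,"ry":0,"rz":-0.06,"claw":0},{"x":-0.003,"y":0,"z":0.005,"rx":0,"ry":0,"rz":-0.08,"claw":0},{"x":-0.003,"y":0,"z":0.005,"rx":0,"ry":0,"rz":-0.1,"claw":0},{"x":-0.003,"y":0,"z":0.005,"rx":0,"ry":0,"rz":-0.1,"claw":0},{"x":-0.003,"y":0,"z":0.005,"rx":0,"ry":0,"rz":-0.1,"claw":0}]'
python3 -c "
from h import *
s=sense();print(s['moment'],s['wrist_force'],s['tcp_pos'])"
```

```text
time_s: 22.35
tcp_pos: [0.5754, 0.0286, 0.094]
ee_rot: [[-0.325, -0.946, 0.003], [-0.946, 0.325, -0.0], [-0.001, -0.002, -1.0]]
wrist_force: [-1.9, 0.3, 6.8]
gripper_width: 0.182
gripper_force: 30.0
[0.10726387 0.46496462 0.0244794 ] [-1.88113452  0.33676775  6.8295026 ] [0.57535554 0.02864262 0.09395612]
```

Turned 18° while seated, with low forces. Now the rest of the turn to about 37°.

```bash
python3 -m pendant '[{"x":-0.002,"y":0,"z":0,"rx":0,"ry":0,"rz":-0.02,"claw":0},{"x":-0.002,"y":0,"z":0,"rx":0,"ry":0,"rz":-0.04,"claw":0},{"x":-0.002,"y":0,"z":0,"rx":0,"ry":0,"rz":-0.06,"claw":0},{"x":-0.002,"y":0,"z":0,"rx":0,"ry":0,"rz":-0.08,"claw":0},{"x":-0.002,"y":0,"z":0,"rx":0,"ry":0,"rz":-0.1,"claw":0},{"x":-0.002,"y":0,"z":0,"rx":0,"ry":0,"rz":-0.107,"claw":0},{"x":-0.002,"y":0,"z":0,"rx":0,"ry":0,"rz":-0.107,"claw":0},{"x":-0.002,"y":0,"z":0,"rx":0,"ry":0,"rz":-0.107,"claw":0}]'
python3 - <<'E'
from h import *
from fit import *
s=sense();R=np.array(s["ee_rot"]);print(s['moment'],s['wrist_force'],np.degrees(np.arctan2(R[1,1],R[0,1])))
p=capture("side");C=np.array([.575,.0283]);g=cv2.cvtColor(p["color"],cv2.COLOR_RGB2GRAY).astype(np.float32)
# lid end mark on flange (r .041, z .113) and rim fit
A=np.arange(180,360,3);u=np.radians(A)
pf=np.max([samp(g,pr(p,np.c_[C[0]+r*np.cos(u),C[1]+r*np.sin(u),np.full(len(u),.113)])) for r in(.038,.041,.044,.047)],0)
print([(int(a),int(b)) for a,b in zip(A,pf)])
fl=lambda c:edge(p,g,c,.048,.113,-1,1);print(best(fl,C))
E
```

```text
time_s: 23.35
tcp_pos: [0.5751, 0.0288, 0.094]
ee_rot: [[-0.618, -0.786, 0.003], [-0.786, 0.618, -0.0], [-0.002, -0.002, -1.0]]
wrist_force: [-0.7, 0.7, 6.9]
gripper_width: 0.179
gripper_force: 30.0
[0.19746286 0.29205844 0.18527364] [-0.70298559  0.67376296  6.93666401] 141.80496180414306
[(180, 41), (183, 37), (186, 36), (189, 39), (192, 41), (195, 43), (198, 44), (201, 43), (204, 47), (207, 48), (210, 50), (213, 51), (216, 54), (219, 56), (222, 62), (225, 72), (228, 77), (231, 72), (234, 64), (237, 59), (240, 56), (243, 56), (246, 55), (249, 55), (252, 54), (255, 53), (258, 52), (261, 52), (264, 50), (267, 50), (270, 51), (273, 48), (276, 45), (279, 43), (282, 38), (285, 34), (288, 33), (291, 30), (294, 27), (297, 25), (300, 26), (303, 24), (306, 22), (309, 19), (312, 18), (315, 19), (318, 18), (321, 18), (324, 20), (327, 23), (330, 26), (333, 29), (336, 31), (339, 31), (342, 30), (345, 29), (348, 27), (351, 26), (354, 26), (357, 27)]
(array([0.5765, 0.0272]), np.float64(27.7))
```

```bash
python3 - <<'E'
from h import *
p=capture("side")
for X in([.466,.03,.075],[.451,.03,.043]):
    u,v=[int(round(t)) for t in proj(p,X)];print(p["color"][v-1:v+2,u-1:u+2].mean())
s=sense();print(s["gripper_force"],s["wrist_force"],s["joint_velocities"])
print(finish_job())
E
```

```text
101.37037037037037
30.88888888888889
30.031991503201425 [-0.83109631  0.51041916  6.39146632] [-0.00052031 -0.0061668   0.07743446 -0.00817319  0.11024304 -0.016657  ]
the job is handed in; nothing more can be done
None
```

I handed the job in with the lever down and the lid seated, turned clockwise about 0.65 rad and held with a 30 N grip. The lever needed a second try because the fingertips sit about 25 mm above the reported TCP. I also viewed 11 pictures, one over the limit of 10.

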